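Restock the craft carousel and hold the dropper bottle at the front

TASK

Stand the two spare screw-lid pots upright in the two empty pockets of the craft carousel, leaving the pots, the bottle and everything else on the table where they are. Once both are in and released, turn the carousel until the dropper bottle (the one with the pointed nozzle) faces front, directly behind the pointer on the fixed stand. Finish while holding: keep gripping the carousel's centre knob so that the turntable stands still there, and do not let go.

Things in the scene. Friction and masses are not known exactly. Their poses are not given: they have to be found in the camera images.
- turntable (a joint): angle of the carousel's round turntable about its upright axis, 0 at the start of the run, growing anticlockwise seen from above, in rad; it turns freely in either direction past any angle needed (limits +-6.2) with a well-damped bearing (friction about 0.1 N m, plus 0.15 N m per rad/s) and stays where it is left. The turntable is a wooden disc of 248 mm diameter, its upper face 24 mm above the table, with six pockets evenly spaced on a circle of 90 mm radius
- knob: plain round aluminium knob at the centre of the turntable, 44 mm diameter, 34 mm tall, on a 22 mm diameter column; origin at the centre of its underside, on the turning axis, 93 mm above the table (top at 127 mm). It is rigidly part of the turntable: turning the knob turns the carousel by the same angle
- front_spot (a point): the front position of the carousel: fixed point on the 90 mm pocket circle straight behind the pointer, at the height of the turntable's upper face (24 mm above the table). The bottle faces front when its axis stands over this point. It belongs to the fixed stand and does not turn
- pointer (a point): centre of the top of the fixed pointer: a grey raised diamond-shaped block, 27 mm across, 24 mm high, on a tongue of the fixed stand that sticks out from under the turntable, 148 mm from the axis, roughly on the robot's side
- pocket0 (a point): pocket 0 of the turntable: a white upright collar, 52 mm inner and 58 mm outer diameter, standing 16 mm above the turntable's face (rim 40 mm above the table); the point is the centre of the pocket's floor, 24 mm above the table. It turns with the carousel. Four of the six pockets are occupied at the start, two are empty; which ones differs from run to run
- pocket1 (a point): pocket 1 of the turntable: a white upright collar, 52 mm inner and 58 mm outer diameter, standing 16 mm above the turntable's face (rim 40 mm above the table); the point is the centre of the pocket's floor, 24 mm above the table. It turns with the carousel. Four of the six pockets are occupied at the start, two are empty; which ones differs from run to run
- pocket2 (a point): pocket 2 of the turntable: a white upright collar, 52 mm inner and 58 mm outer diameter, standing 16 mm above the turntable's face (rim 40 mm above the table); the point is the centre of the pocket's floor, 24 mm above the table. It turns with the carousel. Four of the six pockets are occupied at the start, two are empty; which ones differs from run to run
- pocket3 (a point): pocket 3 of the turntable: a white upright collar, 52 mm inner and 58 mm outer diameter, standing 16 mm above the turntable's face (rim 40 mm above the table); the point is the centre of the pocket's floor, 24 mm above the table. It turns with the carousel. Four of the six pockets are occupied at the start, two are empty; which ones differs from run to run
- pocket4 (a point): pocket 4 of the turntable: a white upright collar, 52 mm inner and 58 mm outer diameter, standing 16 mm above the turntable's face (rim 40 mm above the table); the point is the centre of the pocket's floor, 24 mm above the table. It turns with the carousel. Four of the six pockets are occupied at the start, two are empty; which ones differs from run to run
- pocket5 (a point): pocket 5 of the turntable: a white upright collar, 52 mm inner and 58 mm outer diameter, standing 16 mm above the turntable's face (rim 40 mm above the table); the point is the centre of the pocket's floor, 24 mm above the table. It turns with the carousel. Four of the six pockets are occupied at the start, two are empty; which ones differs from run to run
- dropper_mid (a point): the dropper bottle, one of the four things in the carousel: 44 mm diameter straight body to 52 mm height, then a shoulder and a slim pointed black nozzle up to 99 mm; the only thing in the carousel with a pointed nozzle. The point is on its axis half-way up (49.5 mm above its underside); z is its axis
- pot_a_mid (a point): one of the three screw-lid pots already standing in the carousel: plain cylinder, 44 mm diameter, 66 mm tall, flat black lid; the point is at its centre, half-way up (33 mm); z is its axis
- pot_b_mid (a point): one of the three screw-lid pots already standing in the carousel: plain cylinder, 44 mm diameter, 66 mm tall, flat black lid; the point is at its centre, half-way up (33 mm); z is its axis
- pot_c_mid (a point): one of the three screw-lid pots already standing in the carousel: plain cylinder, 44 mm diameter, 66 mm tall, flat black lid; the point is at its centre, half-way up (33 mm); z is its axis
- spare_a_mid (a point): one of the two spare screw-lid pots, standing loose on the table beside the carousel: plain cylinder, 44 mm diameter, 66 mm tall, flat black lid, 50 to 100 g; the point is at its centre, half-way up (33 mm); z is its axis
- spare_b_mid (a point): one of the two spare screw-lid pots, standing loose on the table beside the carousel: plain cylinder, 44 mm diameter, 66 mm tall, flat black lid, 50 to 100 g; the point is at its centre, half-way up (33 mm); z is its axis
- mould: square cork mould plate with a low round brass piece on it, 40 x 40 x 11 mm, loose, lying between the spare pots; a bystander, to be left alone; origin at the centre of its underside
- bead_box: small square pale plastic bead box with a round white lid, 36 x 36 x 26 mm, loose; a bystander, to be left alone; origin at the centre of its underside
- scissors: small scissors lying flat, about 125 x 75 x 8 mm, loose; a bystander, to be left alone; origin at the centre of its underside
- tweezers: dark tweezers lying flat, 125 mm long, 7 mm high, loose; a bystander, to be left alone; origin at the centre of its underside
- phone: mobile phone, 150 x 72 x 8 mm, loose; a bystander, to be left alone; origin at the centre of its underside
- power_bank: aluminium power bank, 110 x 66 x 22 mm, loose; a bystander, to be left alone; origin at the centre of its underside
There are look-alikes about, which are no part of the job. What is shaped like the part that bears spare_a_mid but purple or red is not meant.

How it is judged (in metres and radians):
On the way, in this order (a step that is already met when the one before it is completed fails the run):
1. both spare pots stand in the empty pockets, released, while the dropper bottle is not yet at the front ((horizontal distance between spare_a_mid and pocket0 below 0.009 m or horizontal distance between spare_a_mid and pocket1 below 0.009 m or horizontal distance between spare_a_mid and pocket2 below 0.009 m or horizontal distance between spare_a_mid and pocket3 below 0.009 m or horizontal distance between spare_a_mid and pocket4 below 0.009 m or horizontal distance between spare_a_mid and pocket5 below 0.009 m) and height (world z) of spare_a_mid between 0.051 and 0.062 m and angle between each of spare_a_mid, spare_b_mid's own z axis and vertical below 0.12 rad and (horizontal distance between spare_b_mid and pocket0 below 0.009 m or horizontal distance between spare_b_mid and pocket1 below 0.009 m or horizontal distance between spare_b_mid and pocket2 below 0.009 m or horizontal distance between spare_b_mid and pocket3 below 0.009 m or horizontal distance between spare_b_mid and pocket4 below 0.009 m or horizontal distance between spare_b_mid and pocket5 below 0.009 m) and height (world z) of spare_b_mid between 0.051 and 0.062 m and contact force between the fingers and spare_a below 0.2 N and contact force between the fingers and spare_b below 0.2 N and horizontal distance between dropper_mid and front_spot above 0.03 m), for 0.2 s.
2. the dropper bottle faces front and the knob is held (horizontal distance between dropper_mid and front_spot below 0.014 m and contact force between the fingers and knob above 3 N and velocity of joint turntable between -0.06 and 0.06 rad/s), for 0.3 s.
At the end, for the whole second after the job is handed in: Dropper bottle's axis within 14 mm of the front spot; all five pots and the bottle upright in pockets (within 9 mm of a pocket's centre, on its floor, tilt under 0.12 rad); fingers press the centre knob with over 3 N and the turntable is still (under 0.06 rad/s) (all of step 2 and (horizontal distance between spare_a_mid and pocket0 below 0.009 m or horizontal distance between spare_a_mid and pocket1 below 0.009 m or horizontal distance between spare_a_mid and pocket2 below 0.009 m or horizontal distance between spare_a_mid and pocket3 below 0.009 m or horizontal distance between spare_a_mid and pocket4 below 0.009 m or horizontal distance between spare_a_mid and pocket5 below 0.009 m) and height (world z) of spare_a_mid between 0.051 and 0.062 m and angle between each of spare_a_mid, spare_b_mid, pot_a_mid, pot_b_mid, pot_c_mid, dropper_mid's own z axis and vertical below 0.12 rad and (horizontal distance between spare_b_mid and pocket0 below 0.009 m or horizontal distance between spare_b_mid and pocket1 below 0.009 m or horizontal distance between spare_b_mid and pocket2 below 0.009 m or horizontal distance between spare_b_mid and pocket3 below 0.009 m or horizontal distance between spare_b_mid and pocket4 below 0.009 m or horizontal distance between spare_b_mid and pocket5 below 0.009 m) and height (world z) of spare_b_mid between 0.051 and 0.062 m and (horizontal distance between pot_a_mid and pocket0 below 0.009 m or horizontal distance between pot_a_mid and pocket1 below 0.009 m or horizontal distance between pot_a_mid and pocket2 below 0.009 m or horizontal distance between pot_a_mid and pocket3 below 0.009 m or horizontal distance between pot_a_mid and pocket4 below 0.009 m or horizontal distance between pot_a_mid and pocket5 below 0.009 m) and height (world z) of pot_a_mid between 0.051 and 0.062 m and (horizontal distance between pot_b_mid and pocket0 below 0.009 m or horizontal distance between pot_b_mid and pocket1 below 0.009 m or horizontal distance between pot_b_mid and pocket2 below 0.009 m or horizontal distance between pot_b_mid and pocket3 below 0.009 m or horizontal distance between pot_b_mid and pocket4 below 0.009 m or horizontal distance between pot_b_mid and pocket5 below 0.009 m) and height (world z) of pot_b_mid between 0.051 and 0.062 m and (horizontal distance between pot_c_mid and pocket0 below 0.009 m or horizontal distance between pot_c_mid and pocket1 below 0.009 m or horizontal distance between pot_c_mid and pocket2 below 0.009 m or horizontal distance between pot_c_mid and pocket3 below 0.009 m or horizontal distance between pot_c_mid and pocket4 below 0.009 m or horizontal distance between pot_c_mid and pocket5 below 0.009 m) and height (world z) of pot_c_mid between 0.051 and 0.062 m and (horizontal distance between dropper_mid and pocket0 below 0.009 m or horizontal distance between dropper_mid and pocket1 below 0.009 m or horizontal distance between dropper_mid and pocket2 below 0.009 m or horizontal distance between dropper_mid and pocket3 below 0.009 m or horizontal distance between dropper_mid and pocket4 below 0.009 m or horizontal distance between dropper_mid and pocket5 below 0.009 m) and height (world z) of dropper_mid between 0.0675 and 0.0785 m); the arm keeps its last pose, push and grip.
It fails at once if a bystander (mould plate, bead box, scissors, tweezers, phone or power bank) is shifted by more than 40 mm (distance of any of mould, bead_box, scissors, tweezers, phone, power_bank from where it was at the start of the episode above 0.04 m).
It fails at once if a pot or the bottle that was in the carousel at the start is lifted out of its pocket (height (world z) of any of pot_a_mid, pot_b_mid, pot_c_mid above 0.082 m or height (world z) of dropper_mid above 0.0985 m).
It fails at once if something in the carousel is tipped over (angle between any of pot_a_mid, pot_b_mid, pot_c_mid, dropper_mid's own z axis and vertical above 0.5 rad).
It also fails if it takes over 70 s, if anything falls off the work surface, if the arm or the gripper's body presses on something with over 40 N, if the wrist force passes 120 N, or if a joint passes its speed limit or range.

ROBOT

A 7-joint arm with a two-finger parallel gripper is mounted at the origin on the work surface. World frame = base frame: x ahead of the robot, y to its left, z up, the work surface at z = 0. Lengths are in mm, angles in rad, forces in N, time in s.
With the tool pointing down it reaches from about 400 to 750 mm from the base axis. Payload 19.5 kg.
Tool frame: the origin (TCP) lies between the finger pads; the fingertips stand 25 mm ahead of it and the grasp point (between the pads) lies 6 mm ahead of it (r.finger_overhang is the distance from the TCP to the fingertips, in mm); z points along the fingers, y is the line along which they close (so a half turn about z gives the same grasp; the last joint's range is limited). The gripper opens to 85 mm and grips with 20 to 120 N. Pads are 22 mm wide; open, the fingers measure 114 mm over their backs; the gripper's body (76 mm by 85 mm) begins 54 mm behind the grasp point. The pads swing forward as they close: fully open they stand 13 mm farther back than shut.
Start: joints at [-1.292, 0.707, -0.028, 1.485, 0.022, 0.951, -0.075], TCP at [181.3, 545.645, 256.268] pointing down, gripper open.
Joint ranges: [-2.71, 2.71], [-0.32, 2.16], [-1.57, 1.52], [0, 2.45], [-1.46, 4.6], [0, 2.02], [-2.83, 2.83]. Speed limits (rad/s): [1.89, 1.89, 2.57, 2.57, 3.01, 3.01, 3.01].

INTERFACE

Orientations are given as a unit quaternion [w, x, y, z].
In Python, from cell import r gives the robot as it stands.
- The arm moves only by the tool play_rows, never from a script. Its argument "deltas" is one flat list of numbers, 4 for each row, row after row: the shift along the tool's x, y, z in m, then the turn about the tool's z in rad. In form: [dx, dy, dz, twist, dx, dy, dz, twist, ...]. A call has exactly 5 rows; each row shifts and turns the commanded pose from where the row before left it, along the tool's axes as they then stand; what a row does not reach is not made up. A row lasts 1/12 s, in which the tool goes at most 41.7 mm and 7.16 degrees, less where a joint would pass 70% of its speed; a pose out of reach is approached as far as the arm can. A call is refused whole if a number of a shift passes 0.0417 or a number of a turn 0.125, either way. A call with a gripper value outside its range is refused whole. "gripper" is the finger opening in m, from 0 to 0.0854, set as the call begins (left out, the last holds). The fingers move at their own pace and stop on an object; "force" is the grip in N (left out, the last holds). Time passes only in rows, so rows that do not move let the fingers close, or fill a call up. It gives the time, the measured TCP pose, the force, the opening and the grip force at its end, in the units of the state.
- r.get_state(): the state, without advancing time (a new reading comes with each control period).
- r.grab_frame(name): name is "scene" or "top" or "wrist"; returns the picture (400x640x3 uint8, red, green, blue); there is no depth.
- r.calibration(name): a dict with "fx", "fy", "cx", "cy" (pixels), "eye" and "rotation" of the camera in the world; the wrist camera has in their place "mount" (4x4, takes a point from camera to tool coordinates, whose origin is the TCP and whose axes are the flange's). Camera axes: x right, y down, z forward; pixel columns grow to the right and rows downward; lengths in mm; the calibration is good to about 2 mm. A picture is of the moment at which its call begins: read the wrist's pose just before it. calibration takes no time and is no camera call.
- r.sign_off(): hands the job in; it is judged then, once.
Trained networks look in the newest picture that a camera, given by its name, has taken for a name from the list of things; names that differ only in an ending like _2 or _b are one class to them, and where a whole thing is asked for, a point or a joint stands for the part that bears it (a point fixed in the world has none). Each returns a list of dicts, best first, with "p" (0 to 1); they miss things now and then, are a little off and sometimes report something else, mostly with a low value. They report only what shows in the picture. A call takes as long as a camera call. They do not tell look-alikes from the thing itself.
- r.cut_out(name, camera): "mask" (400x640 bool, what is visible of it) and "bbox" ([left, top, right, bottom] as shares, 0 to 1, of the picture: columns of its width, rows of its height, round what is visible of it).
- r.landmark_of(name, camera): "centre" ([column, row] as shares, 0 to 1, of the picture: columns of its width, rows of its height: a listed point, or the origin of a listed thing).
The state is a dict: "time_s": time; "joint_pos": joint angles; "qvel": joint speeds; "effort": joint torques, N m; "position": TCP position; "orientation": TCP orientation; "contact_force": force on the tool from outside, world axes, zero at the start; "moment": the same for the moment, N m; "opening": finger opening in mm; "grasp_force": force on a finger pad.
Only numpy, scipy, OpenCV 4.12 (cv2) and the standard library are available. Lean on these libraries where they do the work, as an engineer would, in place of code of your own. Each camera call takes 0.05 s, during which the arm holds its last target. There are 200 camera calls.

## Working session

There is one attempt and no reset: what is moved stays moved. The work goes in short steps, Python scripts to look and compute and a tool call to move; the robot and the scene stay as the last step left them, time stands still between calls to the robot, and variables do not carry over. Pictures are saved under pics/ and viewed, at most 10 in all, crops included, and the job is handed in when it is done.

Besides the shell and the picture viewer there is one more tool, called after "Call:" as name(argument=value, ...) on one line, values as JSON. play_rows: Moves the arm, as the interface text tells. Its arguments: {"type":"object","properties":{"deltas":{"type":"array","items":{"type":"number"}},"gripper":{"type":"number"},"force":{"type":"number"}},"required":["deltas"]}

```bash
mkdir -p pics; ls; python3 - <<'E'
from cell import r
import cv2
for n in("scene","top"):
    im=r.grab_frame(n); cv2.imwrite(f"pics/{n}0.png",im[:,:,::-1])
    c=r.calibration(n); print(n,c)
print(r.calibration("wrist")); print(r.get_state())
E
```

```text
pics
scene {'fx': 423.1138561581627, 'fy': 423.1138561581627, 'cx': 319.90293147803675, 'cy': 195.525259118934, 'eye': array([ 878.34687112, -495.35757791, 1052.12562799]), 'rotation': array([-0.26222275,  0.90547167,  0.32208154, -0.08731416])}
top {'fx': 441.01199365397235, 'fy': 441.01199365397235, 'cx': 316.83030640661394, 'cy': 194.44958481626335, 'eye': array([ 286.47035313,  -10.82570293, 1261.8920969 ]), 'rotation': array([ 0.06323051, -0.697927  ,  0.71090267, -0.05930601])}
{'fx': 326.16730707537454, 'fy': 326.16730707537454, 'cx': 316.0148787612264, 'cy': 200.25213578439624, 'mount': array([[ 1.56731014e-03, -9.58388103e-01, -2.85464161e-01,
         7.31225735e+01],
       [ 9.99998640e-01,  1.35567125e-03,  9.38992873e-04,
         3.46523590e-01],
       [-5.12924043e-04, -2.85465244e-01,  9.58388925e-01,
        -1.17656897e+02],
       [ 0.00000000e+00,  0.00000000e+00,  0.00000000e+00,
         1.00000000e+00]])}
{'time_s': 0.1, 'joint_pos': array([-1.29175511,  0.70697818, -0.0275986 ,  1.48491677,  0.02201544,
        0.95092686, -0.0755056 ]), 'qvel': array([-0.00089216, -0.00039144, -0.00041044, -0.00096008,  0.00010407,
       -0.00101904,  0.00112056]), 'effort': array([ 1.89209633e-03, -8.84284759e+01,  1.23613402e+00, -2.36452192e+01,
        1.69470190e-02,  5.14866217e-03,  3.32201739e-05]), 'position': array([181.22716226, 545.48175982, 255.91867423]), 'orientation': array([-4.81399607e-05,  1.59689965e-01,  9.87167109e-01, -4.60650715e-04]), 'contact_force': array([0.46586895, 0.11959259, 0.02568452]), 'moment': array([0.05198806, 0.00656636, 0.06572858]), 'grasp_force': 0.0, 'opening': 85.42379672430704}
```

View pics/scene0.png

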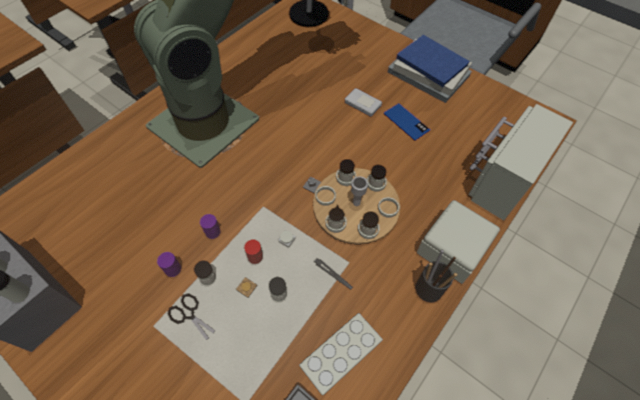

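View pics/top0.png

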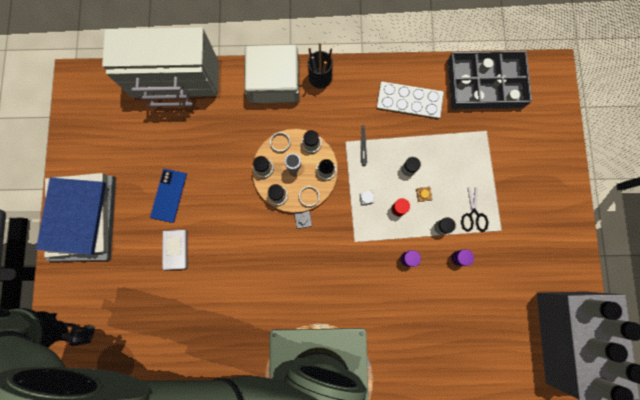

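The scene picture shows the two black-lid pots at (204,271) and (278,288). In the top picture they are at (445,226) and (411,165). The look-alikes are red at top (401,207) and purple at (411,259) and (463,258). The empty pockets are at about (280,142) and (309,196).

```bash
cat > h.py <<'E'
import numpy as np, cv2
from cell import r
from scipy.spatial.transform import Rotation as R
def rot(q): return R.from_quat([q[1],q[2],q[3],q[0]]).as_matrix()
def cam(n,st=None):
    c=r.calibration(n)
    if n!="wrist": return c,np.array(c["eye"]),rot(c["rotation"])
    st=st or r.get_state(); T=rot(st["orientation"]); M=c["mount"]
    return c,T@M[:3,3]+st["position"],T@M[:3,:3]
def ray(n,u,v,z,st=None):
    c,e,A=cam(n,st); d=A@np.array([(u-c["cx"])/c["fx"],(v-c["cy"])/c["fy"],1])
    return e+d*(z-e[2])/d[2]
def proj(n,p,st=None):
    c,e,A=cam(n,st); q=A.T@(np.asarray(p,float)-e)
    return np.array([c["cx"]+c["fx"]*q[0]/q[2],c["cy"]+c["fy"]*q[1]/q[2]])
def lm(name,n,z,st=None,k=8):
    out=[]
    for d in r.landmark_of(name,n)[:k]:
        u,v=d["centre"][0]*640,d["centre"][1]*400
        out.append((round(d["p"],2),np.round([u,v]),np.round(ray(n,u,v,z,st)[:2],1)))
    return out
def tool(dx,st=None):
    st=st or r.get_state(); return rot(st["orientation"]).T@np.asarray(dx,float)
E
python3 - <<'E'
from h import *
print(proj("top",[0,0,0]),proj("scene",[0,0,0]))
for name,z in [("spare_a_mid",33),("dropper_mid",73.5),("pot_a_mid",57),("pocket0",24),("knob",93),("pointer",24),("front_spot",24)]:
    for n in("top","scene"):
        print(name,n)
        for o in lm(name,n,z): print("   ",*o)
E
```

```text
[318.03443187 379.24390267] [203.14609176 122.94457045]
spare_a_mid top
    0.68 [464. 258.] [ 317.1 -408.9]
    0.62 [402. 205.] [ 467.6 -244.7]
    0.58 [410. 258.] [ 318.4 -258.8]
    0.57 [327. 171.] [569.5 -37.4]
    0.29 [294. 162.] [598.2  57.6]
spare_a_mid scene
    0.98 [169. 263.] [ 312.7 -397.1]
    0.86 [203. 270.] [ 394.6 -355.1]
    0.74 [253. 253.] [ 462.3 -240.6]
    0.67 [208. 226.] [ 312.4 -260.7]
dropper_mid top
    0.62 [329. 168.] [569.8 -40.8]
    0.24 [330. 172.] [555.9 -43.5]
    0.19 [412. 168.] [ 565.3 -269.9]
dropper_mid scene
    0.86 [335. 215.] [569.6 -33.8]
pot_a_mid top
    0.7 [265. 167.] [578.1 139.2]
pot_a_mid scene
    0.74 [377. 176.] [578.3 150.4]
pocket0 top
    0.84 [312. 144.] [652.7   6.6]
    0.76 [329. 174.] [562.2 -42.5]
    0.75 [273. 197.] [499.7 118.9]
    0.72 [280. 146.] [647.3  97.5]
    0.59 [313. 201.] [484.8   6.7]
    0.56 [264. 168.] [585.  145.4]
pocket0 scene
    0.97 [375. 182.] [577.8 150.1]
    0.9 [332. 224.] [565.2 -38.3]
    0.87 [343. 175.] [491.4 111.3]
    0.66 [325. 195.] [492.1  21.9]
    0.65 [189. 313.] [ 448.  -451.9]
    0.59 [369. 230.] [655.4  10.5]
knob top
    0.74 [297. 163.] [580.   47.5]
knob scene
    0.72 [358. 187.] [571.5  66.3]
    0.6 [362. 104.] [399.3 322.9]
pointer top
    0.67 [305. 223.] [423.4  28.7]
    0.4 [444. 224.] [ 412.7 -361.7]
pointer scene
    0.68 [310. 181.] [427.2  32.2]
    0.55 [361. 104.] [363.6 377.4]
    0.21 [337. 212.] [552.3   1.7]
front_spot top
    0.69 [295. 196.] [500.8  56.5]
front_spot scene
    0.63 [330. 188.] [488.3  49.8]
```

Call:
play_rows(deltas=[-0.034,-0.022,0,0,-0.034,-0.022,0,0,-0.034,-0.022,0,0,-0.034,-0.022,0,0,-0.034,-0.022,0,0], gripper=0.075, force=30)

```text
time_s: 1.22
position: [308.7, 386.0, 256.4]
orientation: [0.0, 0.16, 0.987, 0.0]
contact_force: [1.0, 0.8, -0.2]
opening: 75.0
grasp_force: 0.0
```

Call:
play_rows(deltas=[-0.034,-0.022,0,0,-0.034,-0.022,0,0,-0.034,-0.022,0,0,-0.034,-0.022,0,0,-0.034,-0.022,0,0])

```text
time_s: 1.63
position: [435.5, 227.9, 256.5]
orientation: [0.0, 0.16, 0.987, 0.0]
contact_force: [1.1, 1.6, -0.5]
opening: 75.0
grasp_force: 0.0
```

Call:
play_rows(deltas=[-0.034,-0.022,0,0,-0.034,-0.022,0,0,-0.034,-0.022,0,0,-0.034,-0.022,0,0,0,0,0,0])

```text
time_s: 2.05
position: [539.4, 96.0, 255.9]
orientation: [0.001, 0.164, 0.986, -0.002]
contact_force: [-0.4, -1.1, -0.7]
opening: 75.1
grasp_force: 0.0
```

```bash
python3 - <<'E'
from h import *
st=r.get_state(); im=r.grab_frame("wrist"); cv2.imwrite("pics/w1.png",im[:,:,::-1])
print(st["position"],st["joint_pos"])
for name,z in [("dropper_mid",73.5),("pot_a_mid",57),("pocket0",24),("knob",93),("pointer",24),("front_spot",24)]:
    print(name)
    for o in lm(name,"wrist",z,st): print("   ",*o)
E
```

```text
[539.37314825  95.95418487 255.9006163 ] [-0.17392194  0.66564938 -0.11753934  1.58541457  0.09765351  0.8957404
  0.9138526 ]
dropper_mid
    0.68 [207. 252.] [571.4 -31.2]
pot_a_mid
    0.89 [376. 201.] [580.4 146.6]
    0.26 [272. 297.] [650.4   6.1]
pocket0
    0.73 [234. 158.] [496.4  17.6]
    0.71 [223. 233.] [572.  -28.4]
    0.7 [349. 263.] [654.9  97.9]
    0.59 [279. 282.] [652.4   9.9]
knob
    0.72 [292. 235.] [574.4  60.4]
    0.63 [379. 201.] [568.7 146.2]
pointer
    0.64 [114. 198.] [ 493.8 -126.8]
    0.61 [228.  93.] [432.7  37.4]
    0.52 [224. 234.] [574.  -28.5]
front_spot
```

View pics/w1.png

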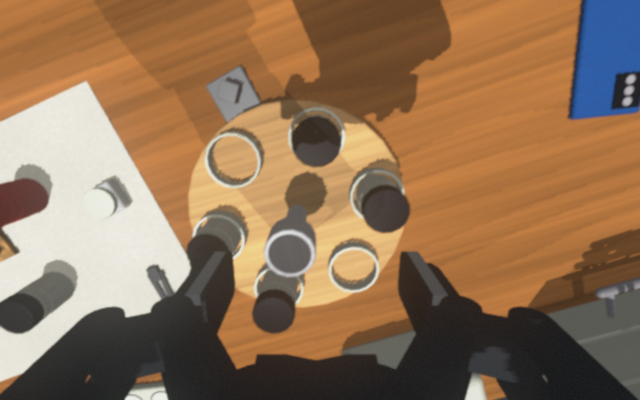

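```bash
python3 - <<'E'
from h import *
st=r.get_state()
for u,v,z in[(234,158,40),(354.5,266,40),(292,255,127),(233,92,24),(14,313,66)]: print(ray("wrist",u,v,z,st).round(1))
# scene/top ring and spare pots (lid centres)
for n,u,v,z in[("scene",325,195,40),("scene",388,207,40),("top",309,196,40),("top",280,142,40),("scene",278,282,66),("scene",204,265,66),("top",412,164,66),("top",446,226,66)]: print(n,ray(n,u,v,z).round(1))
E
```

```text
[491.3  30.6  40. ]
[648.6 113.8  40. ]
[575.1  70.8 127. ]
[429.5  50.7  24. ]
[ 572.5 -256.4   66. ]
scene [497.7  15.2  40. ]
scene [657.8  95.6  40. ]
top [496.7  16.2  40. ]
top [655.8  97.2  40. ]
scene [ 575.2 -266.1   66. ]
scene [ 403.2 -349.4   66. ]
top [ 577.1 -272.3   66. ]
top [ 402.6 -354.9   66. ]
```

Call:
play_rows(deltas=[-0.015,-0.033,0.005,0,-0.015,-0.033,0.005,0,-0.015,-0.033,0.005,0,-0.015,-0.033,0.005,0,-0.015,-0.033,0.005,0])

```text
time_s: 2.82
position: [555.0, -77.9, 231.3]
orientation: [0.0, 0.159, 0.987, -0.0]
contact_force: [0.4, 0.5, -0.8]
opening: 74.9
grasp_force: 0.0
```

Call:
play_rows(deltas=[-0.015,-0.033,0.005,0,-0.015,-0.033,0.005,0,-0.015,-0.033,0.005,0,-0.015,-0.033,0.005,0,-0.015,-0.033,0.005,0])

```text
time_s: 3.23
position: [574.3, -258.3, 206.3]
orientation: [0.0, 0.159, 0.987, -0.0]
contact_force: [1.0, 0.6, 1.4]
opening: 75.4
grasp_force: 0.0
```

Call:
play_rows(deltas=[0,0,0,0,0,0,0,0,0,0,0,0,0,0,0,0,0,0,0,0])

```text
time_s: 3.65
position: [574.5, -256.0, 206.7]
orientation: [0.0, 0.159, 0.987, 0.0]
contact_force: [0.8, 0.3, -0.3]
opening: 74.9
grasp_force: 0.0
```

```bash
python3 - <<'E'
from h import *
st=r.get_state(); im=r.grab_frame("wrist"); cv2.imwrite("pics/w2.png",im[:,:,::-1])
print(st["position"],st["joint_pos"],st["orientation"])
print("expect lidB",proj("wrist",[576,-269,66],st),"lidA",proj("wrist",[403,-352,66],st))
for name,z in [("spare_a_mid",33)]:
    for o in lm(name,"wrist",z,st): print("   ",*o)
print(tool([576,-269,0]-st["position"],st))
E
```

```text
[ 574.53573903 -255.99845245  206.68462319] [ 0.44646217  0.85015408 -0.17391323  1.33160986  0.15786571  0.97287236
  1.4934658 ] [1.70554560e-04 1.58847594e-01 9.87303101e-01 1.23452130e-05]
expect lidB [300.91497098 202.07710008] lidA [110.20435534  14.57629128]
    0.77 [130.  32.] [ 406.2 -358.4]
    0.77 [293.  51.] [ 460.2 -237.8]
    0.47 [604. 100.] [579.3   1.5]
[ -5.39965478 -11.90237815 206.68549752]
```

View pics/w2.png

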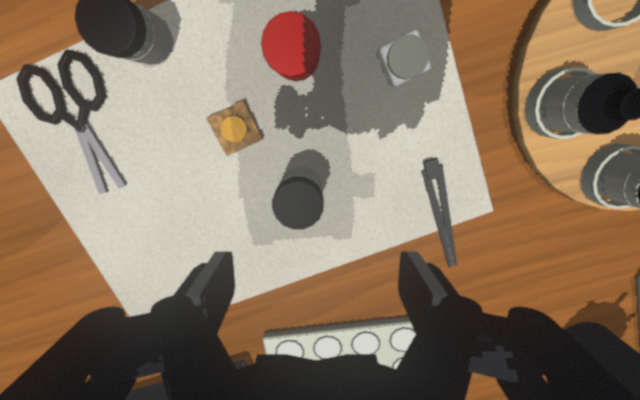

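Call:
play_rows(deltas=[-0.003,-0.007,0.025,0,-0.003,-0.007,0.03,0,0,0,0.036,0,0,0,0.036,0,0,0,0.029,0])

```text
time_s: 4.17
position: [575.0, -271.8, 48.1]
orientation: [-0.001, 0.159, 0.987, 0.0]
contact_force: [1.1, 0.2, 0.0]
opening: 74.7
grasp_force: 0.0
```

Call:
play_rows(deltas=[0,0,0,0,0,0,0,0,0,0,0,0,0,0,0,0,0,0,0,0], gripper=0.03)

```text
time_s: 4.58
position: [576.2, -272.7, 52.2]
orientation: [0.001, 0.16, 0.987, -0.0]
contact_force: [-0.2, 0.5, -1.3]
opening: 43.4
grasp_force: 30.5
```

Call:
play_rows(deltas=[0,0,0,0,0,0,0,0,0,0,0,0,0,0,0,0,0,0,0,0])

```text
time_s: 5.0
position: [576.2, -272.7, 52.0]
orientation: [0.001, 0.16, 0.987, -0.0]
contact_force: [-2.3, 0.0, 11.6]
opening: 43.6
grasp_force: 31.6
```

Call:
play_rows(deltas=[0,0,-0.025,0,0,0,-0.036,0,0,0,-0.036,0,0,0,-0.036,0,0.004,0.03,-0.012,0])

```text
time_s: 5.42
position: [580.8, -248.4, 201.1]
orientation: [0.003, 0.163, 0.987, -0.003]
contact_force: [0.6, -1.4, -1.3]
opening: 43.3
grasp_force: 30.9
```

Call:
play_rows(deltas=[0.004,0.036,0,0,0.004,0.036,0,0,0.004,0.036,0,0,0.004,0.036,0,0,0.004,0.036,0,0])

```text
time_s: 5.83
position: [619.1, -63.8, 196.3]
orientation: [0.001, 0.16, 0.987, -0.0]
contact_force: [0.8, 0.5, -0.9]
opening: 43.3
grasp_force: 30.9
```

Call:
play_rows(deltas=[0.004,0.036,0,0,0.004,0.036,0,0,0.004,0.036,0,0,0.004,0.036,0,0,0.004,0.022,0,0])

```text
time_s: 6.25
position: [652.4, 102.7, 196.1]
orientation: [0.0, 0.158, 0.987, 0.001]
contact_force: [0.6, -0.1, -1.4]
opening: 43.3
grasp_force: 30.9
```

Call:
play_rows(deltas=[0,0,0,0,0,0,0,0,0,0,0,0,0,0,0,0,0,0,0,0])

```text
time_s: 6.67
position: [652.4, 97.2, 195.6]
orientation: [0.0, 0.16, 0.987, -0.0]
contact_force: [0.1, -0.3, -1.6]
opening: 43.7
grasp_force: 30.9
```

```bash
python3 - <<'E'
from h import *
st=r.get_state(); im=r.grab_frame("wrist"); cv2.imwrite("pics/w3.png",im[:,:,::-1])
print(st["position"],st["opening"],st["joint_pos"][6])
print("expect ring",proj("wrist",[657,96,40],st),"near",proj("wrist",[497,16,40],st))
for o in lm("pocket0","wrist",40,st): print("   ",*o)
print(tool([657,96,0]-st["position"],st))
E
```

```text
[652.36220851  97.19504309 195.64507117] 43.72795335346023 0.9782952089446304
expect ring [315.74887383 196.31591047] near [149.48947389  36.08821375]
    0.95 [162.  39.] [501.6  24.5]
    0.55 [320. 189.] [651.7 101.3]
[ -4.68653043   0.38713936 195.64717649]
```

View pics/w3.png

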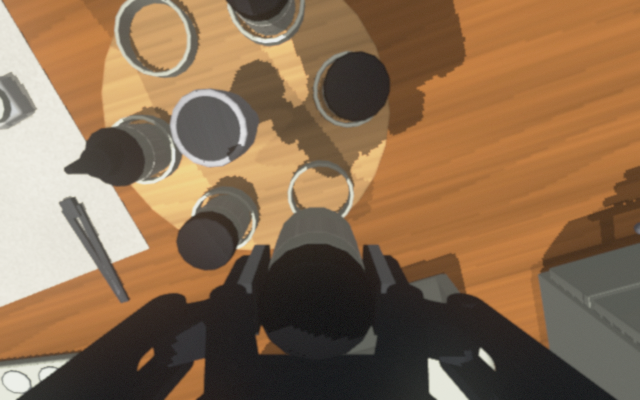

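```bash
cat >> h.py <<'E'
def ringfit(im,guess,st,R0=27.5,z=40,box=45,thr=None):
    """white collar rim: search the centre whose projected circle is brightest against circles in- and outside"""
    from scipy.optimize import minimize
    g=cv2.GaussianBlur(im.min(axis=2).astype(np.float32),(0,0),1.0)
    a=np.linspace(0,2*np.pi,180,endpoint=False)
    def prof(p,rad):
        P=[proj("wrist",[p[0]+rad*np.cos(t),p[1]+rad*np.sin(t),z],st) for t in a]
        P=np.array(P,np.float32)
        return cv2.remap(g,P[:,0][None],P[:,1][None],cv2.INTER_LINEAR)[0]
    def cost(p): return -np.mean(np.clip(prof(p,R0)-0.5*prof(p,R0-6)-0.5*prof(p,R0+5),-20,90))
    best=min(((cost(guess+np.array([i,j])),i,j) for i in range(-12,13,3) for j in range(-12,13,3)))
    s=minimize(cost,guess+np.array(best[1:]),method="Nelder-Mead",options=dict(xatol=.2,fatol=.05,maxiter=60))
    return s.x.round(1),round(s.fun,1)
E
python3 - <<'E'
from h import *
st=r.get_state(); im=cv2.imread("pics/w3.png")
for g in([497,16],[657,96]): print(ringfit(im,np.array(g,float),st))
g=im.max(axis=2).astype(int)
for row in(225,235): print(row,list(g[row,262:372:2]))
E
```

```text
Traceback (most recent call last):
  File "h.py", line 34, in ringfit
    best=min(((cost(guess+np.array([i,j])),i,j) for i in range(-12,13,3) for j in range(-12,13,3)))
  File "h.py", line 34, in <genexpr>
    best=min(((cost(guess+np.array([i,j])),i,j) for i in range(-12,13,3) for j in range(-12,13,3)))
               ~~~~^^^^^^^^^^^^^^^^^^^^^^^
  File "h.py", line 33, in cost
    def cost(p): return -np.mean(np.clip(prof(p,R0)-0.5*prof(p,R0-6)-0.5*prof(p,R0+5),-20,90))
                                                        ~~~~^^^^^^^^
  File "h.py", line 30, in prof
    P=[proj("wrist",[p[0]+rad*np.cos(t),p[1]+rad*np.sin(t),z],st) for t in a]
       ~~~~^^^^^^^^^^^^^^^^^^^^^^^^^^^^^^^^^^^^^^^^^^^^^^^^^^^^^^
  File "h.py", line 14, in proj
    c,e,A=cam(n,st); q=A.T@(np.asarray(p,float)-e)
          ~~~^^^^^^
  File "h.py", line 6, in cam
    c=r.calibration(n)
ValueError: time passes only in moves, steps and waits
```

```bash
sed -i 's/^def cam(n/_C={}\ndef cal(n):\n    if n not in _C: _C[n]=r.calibration(n)\n    return _C[n]\ndef cam(n/; s/c=r.calibration(n)/c=cal(n)/' h.py
python3 - <<'E'
from h import *
st=r.get_state(); im=cv2.imread("pics/w3.png")
for g in([497,16],[657,96]): print(ringfit(im,np.array(g,float),st))
g=im.max(axis=2).astype(int)
for row in(225,235): print(row,list(g[row,262:372:2]))
E
```

```text
(array([497.3,  18.3]), np.float64(-67.5))
(array([657.5, 100.3]), np.float64(-44.3))
225 [np.int64(213), np.int64(213), np.int64(212), np.int64(214), np.int64(213), np.int64(214), np.int64(214), np.int64(215), np.int64(215), np.int64(215), np.int64(182), np.int64(104), np.int64(96), np.int64(95), np.int64(96), np.int64(98), np.int64(96), np.int64(101), np.int64(99), np.int64(96), np.int64(99), np.int64(98), np.int64(99), np.int64(99), np.int64(98), np.int64(99), np.int64(98), np.int64(98), np.int64(98), np.int64(102), np.int64(98), np.int64(96), np.int64(95), np.int64(96), np.int64(94), np.int64(97), np.int64(96), np.int64(98), np.int64(98), np.int64(99), np.int64(97), np.int64(96), np.int64(97), np.int64(100), np.int64(148), np.int64(170), np.int64(172), np.int64(174), np.int64(177), np.int64(180), np.int64(181), np.int64(181), np.int64(184), np.int64(182), np.int64(182)]
235 [np.int64(215), np.int64(214), np.int64(214), np.int64(213), np.int64(214), np.int64(215), np.int64(216), np.int64(216), np.int64(176), np.int64(102), np.int64(97), np.int64(96), np.int64(95), np.int64(95), np.int64(95), np.int64(94), np.int64(99), np.int64(105), np.int64(105), np.int64(100), np.int64(96), np.int64(96), np.int64(95), np.int64(96), np.int64(95), np.int64(96), np.int64(95), np.int64(94), np.int64(95), np.int64(95), np.int64(94), np.int64(95), np.int64(95), np.int64(96), np.int64(97), np.int64(98), np.int64(100), np.int64(101), np.int64(99), np.int64(98), np.int64(98), np.int64(98), np.int64(96), np.int64(97), np.int64(95), np.int64(99), np.int64(152), np.int64(174), np.int64(174), np.int64(172), np.int64(171), np.int64(170), np.int64(170), np.int64(168), np.int64(168)]
```

Call:
play_rows(deltas=[-0.004,0.004,0.005,0,0,0,0.03,0,0,0,0.03,0,0,0,0.025,0,0,0,0,0])

```text
time_s: 7.18
position: [655.4, 100.5, 100.3]
orientation: [-0.003, 0.16, 0.987, -0.001]
contact_force: [-1.0, -0.7, -1.3]
opening: 43.7
grasp_force: 31.0
```

Call:
play_rows(deltas=[0,0,0,0,0,0,0,0,0,0,0,0,0,0,0,0,0,0,0,0])

```text
time_s: 7.6
position: [657.7, 100.9, 106.3]
orientation: [0.001, 0.16, 0.987, 0.0]
contact_force: [-0.4, -0.3, -0.7]
opening: 43.3
grasp_force: 31.0
```

```bash
python3 - <<'E'
from h import *
st=r.get_state(); im=r.grab_frame("wrist"); cv2.imwrite("pics/w4.png",im[:,:,::-1])
print(st["position"],st["contact_force"])
for g in([497,18],[657,100]): print(ringfit(im,np.array(g,float),st))
E
```

```text
[657.72020421 100.87859904 106.34053548] [-0.41064892 -0.31385858 -0.68701092]
(array([496.8,  18.5]), np.float64(-40.1))
(array([657.1, 100.2]), np.float64(-33.3))
```

View pics/w4.png

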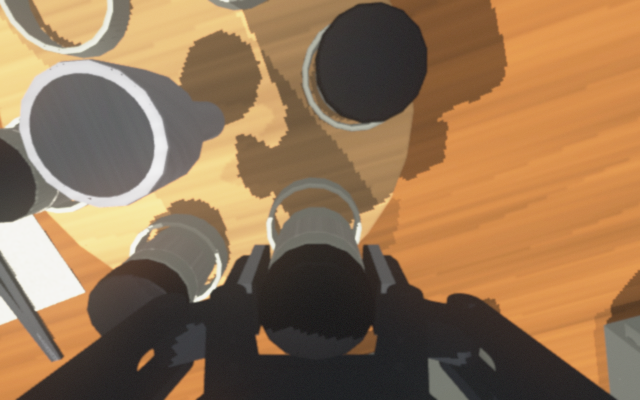

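Call:
play_rows(deltas=[0,0,0.008,0,0,0,0.008,0,0,0,0.007,0,0,0,0.006,0,0,0,0,0])

```text
time_s: 8.07
position: [657.1, 100.7, 75.1]
orientation: [-0.0, 0.16, 0.987, -0.0]
contact_force: [-0.2, -0.1, -1.2]
opening: 43.4
grasp_force: 31.3
```

Call:
play_rows(deltas=[0,0,0,0,0,0,0,0,0,0,0,0,0,0,0,0,0,0,0,0])

```text
time_s: 8.48
position: [657.3, 100.8, 76.3]
orientation: [-0.0, 0.16, 0.987, -0.0]
contact_force: [-0.5, -0.1, -0.8]
opening: 42.9
grasp_force: 31.2
```

Call:
play_rows(deltas=[0,0,0,0,0,0,0,0,0,0,0,0,0,0,-0.01,0,0,0,-0.025,0], gripper=0.062)

```text
time_s: 8.9
position: [656.0, 100.6, 109.6]
orientation: [-0.002, 0.16, 0.987, -0.001]
contact_force: [-0.3, 1.2, -0.1]
opening: 61.9
grasp_force: 0.0
```

Call:
play_rows(deltas=[0,0,-0.03,0,0,0,-0.035,0,0,0,-0.025,0,0.007,-0.036,0,0,0.007,-0.036,0,0])

```text
time_s: 9.32
position: [621.3, 37.7, 203.2]
orientation: [0.002, 0.158, 0.987, 0.001]
contact_force: [1.4, -1.6, -1.4]
opening: 61.9
grasp_force: 0.0
```

Call:
play_rows(deltas=[0.007,-0.036,0,0,0.007,-0.036,0,0,0.007,-0.036,0,0,0.007,-0.036,0,0,0.007,-0.036,0,0], gripper=0.075)

```text
time_s: 9.73
position: [530.4, -124.2, 202.2]
orientation: [0.0, 0.16, 0.987, -0.0]
contact_force: [1.2, -1.0, 0.5]
opening: 74.7
grasp_force: 0.0
```

Call:
play_rows(deltas=[0.007,-0.036,0,0,0.007,-0.036,0,0,0.007,-0.036,0,0,0.007,-0.036,0,0,0.007,-0.036,0,0])

```text
time_s: 10.15
position: [440.3, -284.1, 202.2]
orientation: [0.0, 0.16, 0.987, -0.0]
contact_force: [0.7, -0.3, 0.5]
opening: 75.2
grasp_force: 0.0
```

Call:
play_rows(deltas=[0.007,-0.036,0,0,0.007,-0.036,0,0,0,0,0,0,0,0,0,0,0,0,0,0])

```text
time_s: 10.57
position: [405.7, -346.2, 201.9]
orientation: [0.0, 0.16, 0.987, -0.0]
contact_force: [-0.4, -0.1, -0.7]
opening: 74.9
grasp_force: 0.0
```

```bash
python3 - <<'E'
from h import *
st=r.get_state(); im=r.grab_frame("wrist"); cv2.imwrite("pics/w5.png",im[:,:,::-1])
print(st["position"],st["joint_pos"])
print("expect lidA",proj("wrist",[403,-352,66],st))
for o in lm("spare_a_mid","wrist",33,st): print("   ",*o)
g=im.max(axis=2); 
t=r.grab_frame("top"); cv2.imwrite("pics/t5.png",cv2.resize(t[100:240,230:480,::-1],None,fx=3,fy=3,interpolation=cv2.INTER_CUBIC))
E
```

```text
[ 405.7087722  -346.19897608  201.87287693] [ 0.76132077  0.72154157 -0.21260789  1.70736906  0.20918787  0.73427216
  1.6944084 ]
expect lidA [307.40723113 196.41483228]
    0.9 [384.  56.] [ 319.3 -259.1]
    0.73 [446. 204.] [ 458.5 -236.7]
    0.68 [221. 111.] [ 317.6 -401.6]
    0.65 [303. 195.] [ 409.3 -359.3]
```

View pics/w5.png

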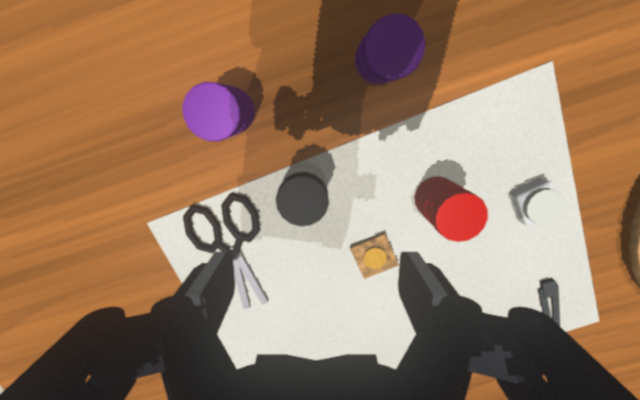

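Call:
play_rows(deltas=[-0.001,-0.005,0.022,0,-0.001,-0.005,0.03,0,0,0,0.036,0,0,0,0.036,0,0,0,0.026,0])

```text
time_s: 11.13
position: [404.2, -355.5, 49.0]
orientation: [-0.001, 0.159, 0.987, 0.0]
contact_force: [-0.7, -0.4, -0.8]
opening: 74.9
grasp_force: 0.0
```

Call:
play_rows(deltas=[0,0,0,0,0,0,0,0,0,0,0,0,0,0,0,0,0,0,0,0], gripper=0.03)

```text
time_s: 11.55
position: [404.7, -357.1, 52.9]
orientation: [0.001, 0.16, 0.987, -0.001]
contact_force: [0.7, -0.5, -0.9]
opening: 43.3
grasp_force: 30.6
```

Call:
play_rows(deltas=[0,0,0,0,0,0,0,0,0,0,0,0,0,0,0,0,0,0,0,0])

```text
time_s: 11.97
position: [404.7, -357.1, 52.7]
orientation: [0.001, 0.16, 0.987, -0.001]
contact_force: [-1.2, 1.2, 12.4]
opening: 43.7
grasp_force: 31.7
```

Call:
play_rows(deltas=[0,0,-0.02,0,0,0,-0.03,0,0,0,-0.035,0,0,0,-0.035,0,0,0,-0.02,0])

```text
time_s: 12.38
position: [404.6, -357.0, 195.5]
orientation: [0.002, 0.16, 0.987, -0.001]
contact_force: [0.1, -0.5, -0.1]
opening: 43.5
grasp_force: 31.0
```

Call:
play_rows(deltas=[0.003,0.028,0,0,0.003,0.036,0,0,0.003,0.036,0,0,0.003,0.036,0,0,0.003,0.036,0,0])

```text
time_s: 12.8
position: [444.2, -187.2, 192.1]
orientation: [0.001, 0.16, 0.987, -0.0]
contact_force: [1.4, 0.9, -0.9]
opening: 43.3
grasp_force: 31.0
```

Call:
play_rows(deltas=[0.003,0.036,0,0,0.003,0.036,0,0,0.003,0.036,0,0,0.003,0.036,0,0,0.003,0.036,0,0])

```text
time_s: 13.22
position: [486.8, -11.3, 192.1]
orientation: [0.0, 0.16, 0.987, 0.0]
contact_force: [1.7, -0.0, -0.7]
opening: 43.5
grasp_force: 31.0
```

Call:
play_rows(deltas=[0.001,0.034,0,0,0,0,0.02,0,0,0,0.02,0,0,0,0,0,0,0,0,0])

```text
time_s: 13.63
position: [496.2, 19.3, 151.7]
orientation: [-0.0, 0.16, 0.987, -0.0]
contact_force: [-0.6, -0.4, -0.8]
opening: 43.0
grasp_force: 31.0
```

Call:
play_rows(deltas=[0,0,0,0,0,0,0,0,0,0,0,0,0,0,0,0,0,0,0,0])

```text
time_s: 14.05
position: [496.5, 19.3, 151.7]
orientation: [0.0, 0.16, 0.987, 0.0]
contact_force: [0.2, -0.9, -0.8]
opening: 43.3
grasp_force: 31.0
```

```bash
python3 - <<'E'
from h import *
st=r.get_state(); im=r.grab_frame("wrist"); cv2.imwrite("pics/w6.png",im[:,:,::-1])
print(st["position"],st["opening"])
f=ringfit(im,np.array([497.,18]),st); print(f, tool([*f[0],0]-st["position"],st))
E
```

```text
[496.5461331   19.32026307 151.7079425 ] 43.25763282911782
(array([496.5,  18.5]), np.float64(-34.5)) [-1.40419436e-01 -8.12383760e-01  1.51707927e+02]
```

View pics/w6.png

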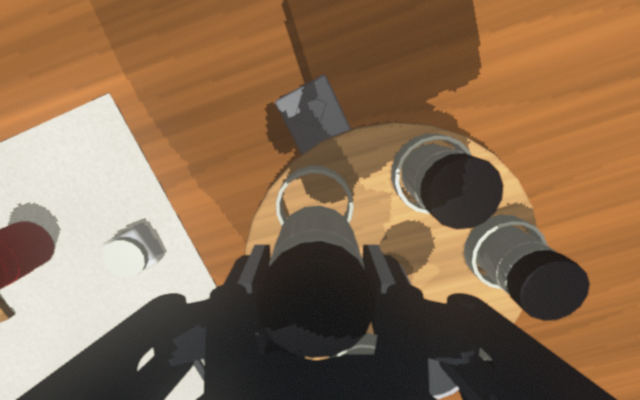

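Call:
play_rows(deltas=[0,-0.001,0.02,0,0,0,0.02,0,0,0,0.01,0,0,0,0.01,0,0,0,0.008,0])

```text
time_s: 14.52
position: [496.2, 18.5, 82.7]
orientation: [-0.0, 0.16, 0.987, -0.0]
contact_force: [1.0, 0.5, -0.3]
opening: 43.7
grasp_force: 31.0
```

Call:
play_rows(deltas=[0,0,0.006,0,0,0,0,0,0,0,0,0,0,0,0,0,0,0,0,0])

```text
time_s: 14.93
position: [496.3, 18.5, 77.6]
orientation: [0.0, 0.16, 0.987, 0.0]
contact_force: [-0.5, 0.5, -0.8]
opening: 43.5
grasp_force: 31.4
```

```bash
python3 - <<'E'
from h import *
class S(dict):pass
st=r.get_state(); print(st["position"],st["contact_force"])
s=dict(st); s["position"]=np.array([496.55,19.32,151.71])
for u,v in[(311,114)]: p=ray("wrist",u,v,24,s); print(p, np.hypot(*(p[:2]-[577,59.3])), np.degrees(np.arctan2(59.3-p[1],577-p[0])))
E
```

```text
[496.2963082   18.46666892  77.57377742] [-0.51815084  0.52026319 -0.83614341]
[433.44454608  36.97991744  24.        ] 145.28026168726822 8.83761917840882
```

Call:
play_rows(deltas=[0,0,0,0,0,0,0,0,0,0,0,0,0,0,-0.01,0,0,0,-0.025,0], gripper=0.062)

```text
time_s: 15.35
position: [495.1, 18.5, 111.4]
orientation: [-0.002, 0.16, 0.987, -0.0]
contact_force: [0.6, -0.3, -0.9]
opening: 61.6
grasp_force: 0.0
```

Call:
play_rows(deltas=[0,0,-0.03,0,0,0,-0.035,0,0,0,-0.035,0,-0.01,0.01,-0.02,0,-0.027,0.027,0,0])

```text
time_s: 15.77
position: [542.5, 40.2, 238.1]
orientation: [0.002, 0.161, 0.987, 0.0]
contact_force: [0.9, -0.9, 0.4]
opening: 62.2
grasp_force: 0.0
```

Call:
play_rows(deltas=[-0.027,0.027,0,0,0,0,0,0,0,0,0,0,0,0,0,0,0,0,0,0])

```text
time_s: 16.18
position: [576.4, 58.5, 232.7]
orientation: [-0.0, 0.16, 0.987, -0.0]
contact_force: [-0.3, -0.4, -0.5]
opening: 61.6
grasp_force: 0.0
```

```bash
python3 - <<'E'
from h import *
st=r.get_state(); im=r.grab_frame("wrist"); cv2.imwrite("pics/w7.png",im[:,:,::-1])
print(st["position"],st["joint_pos"][6])
C=np.array([577,59.3])
print("knob top expect",proj("wrist",[*C,127],st),"tool d",tool([*C,0]-st["position"],st))
for nm,z in(("dropper_mid",73.5),("pot_a_mid",57),("pointer",24)):
  for o in lm(nm,"wrist",z,st): print(nm,*o,np.degrees(np.arctan2(*(o[2]-C)[::-1])).round(1))
E
```

```text
[576.35451782  58.45148368 232.7066735 ] 1.0127710244483523
knob top expect [316.69652748 209.51853807] tool d [ -0.41122347   1.13671033 232.70597608]
dropper_mid 0.87 [221. 216.] [572.6 -29.9] -92.8
dropper_mid 0.59 [293. 271.] [644.9  13.6] -33.9
pot_a_mid 0.79 [409. 160.] [580.2 146.6] 87.9
pointer 0.67 [249.  38.] [434.1  41.5] -172.9
```

View pics/w7.png

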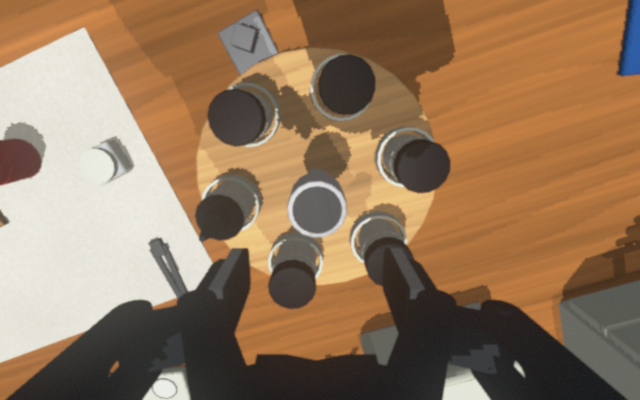

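Call:
play_rows(deltas=[0,0.001,0.02,0,0,0,0.03,0,0,0,0.03,0,0,0,0.024,0,0,0,0.01,0])

```text
time_s: 16.8
position: [576.1, 59.7, 115.6]
orientation: [-0.002, 0.16, 0.987, -0.001]
contact_force: [0.7, 0.5, 0.2]
opening: 61.7
grasp_force: 0.0
```

Call:
play_rows(deltas=[0,0,0,0,0,0,0,0,0,0,0,0,0,0,0,0,0,0,0,0], gripper=0.03, force=60)

```text
time_s: 17.22
position: [576.7, 58.8, 118.8]
orientation: [-0.001, 0.16, 0.987, -0.001]
contact_force: [-1.9, -5.2, -21.8]
opening: 42.6
grasp_force: 66.3
```

Call:
play_rows(deltas=[0,0,0,0,0,0,0,0,0,0,0,0,0,0,0,0,0,0,0,0])

```text
time_s: 17.63
position: [576.7, 58.8, 118.8]
orientation: [-0.001, 0.16, 0.987, -0.001]
contact_force: [-1.3, -5.4, -21.4]
opening: 42.6
grasp_force: 66.3
```

Call:
play_rows(deltas=[0,0,0,0.03,0,0,0,0.05,0,0,0,0.06,0,0,0,0.06,0,0,0,0.06])

```text
time_s: 18.05
position: [576.8, 59.0, 118.8]
orientation: [-0.001, 0.288, 0.958, -0.001]
contact_force: [-0.1, -5.7, -24.2]
opening: 42.8
grasp_force: 66.2
```

Call:
play_rows(deltas=[0,0,0,0.06,0,0,0,0.06,0,0,0,0.06,0,0,0,0.06,0,0,0,0.06])

```text
time_s: 18.47
position: [577.0, 59.2, 118.8]
orientation: [-0.0, 0.428, 0.904, -0.001]
contact_force: [1.4, -6.2, -24.8]
opening: 42.4
grasp_force: 66.1
```

Call:
play_rows(deltas=[0,0,0,0.06,0,0,0,0.06,0,0,0,0.06,0,0,0,0.06,0,0,0,0.06])

```text
time_s: 18.88
position: [577.2, 59.4, 118.8]
orientation: [-0.0, 0.558, 0.83, -0.0]
contact_force: [3.6, -5.8, -26.2]
opening: 42.6
grasp_force: 65.9
```

Call:
play_rows(deltas=[0,0,0,0.06,0,0,0,0.06,0,0,0,0.06,0,0,0,0.06,0,0,0,0.06])

```text
time_s: 19.3
position: [577.5, 59.5, 118.8]
orientation: [0.0, 0.676, 0.737, -0.0]
contact_force: [5.0, -6.1, -28.2]
opening: 42.5
grasp_force: 65.8
```

Call:
play_rows(deltas=[0,0,0,0.06,0,0,0,0.06,0,0,0,0.045,0,0,0,0.03,0,0,0,0.01])

```text
time_s: 19.72
position: [577.7, 59.4, 118.8]
orientation: [0.0, 0.747, 0.664, 0.0]
contact_force: [7.5, -6.0, -28.1]
opening: 42.5
grasp_force: 65.9
```

Call:
play_rows(deltas=[0,0,0,0,0,0,0,0,0,0,0,0,0,0,0,0,0,0,0,0])

```text
time_s: 20.13
position: [577.7, 59.4, 118.8]
orientation: [0.0, 0.747, 0.665, 0.0]
contact_force: [6.7, -5.4, -28.3]
opening: 42.5
grasp_force: 65.8
```

```bash
python3 - <<'E'
from h import *
st=r.get_state(); im=r.grab_frame("wrist"); s=r.grab_frame("scene"); 
print(st["position"],st["orientation"],st["joint_pos"][6],st["grasp_force"])
a=cv2.resize(s[140:260,270:430,::-1],(640,480),interpolation=cv2.INTER_CUBIC)
cv2.imwrite("pics/s8.png",a)
C=np.array([577,59.3])
print(lm("dropper_mid","scene",73.5)); print(lm("pointer","scene",24))
print(lm("dropper_mid","wrist",73.5,st)); print(lm("pointer","wrist",24,st))
cv2.imwrite("pics/w8.png",im[:,:,::-1])
E
```

```text
[577.69188497  59.44566517 118.80660004] [2.65306645e-04 7.46728814e-01 6.65128527e-01 2.26223767e-04] 0.057185592504778546 65.82865476608276
[(0.86, array([329., 178.]), array([484.6,  48. ])), (0.58, array([329., 191.]), array([511.5,  14.8]))]
[(0.61, array([311., 184.]), array([437. ,  25.3]))]
[(0.87, array([162., 283.]), array([488.7,  45.3]))]
[(0.81, array([120., 267.]), array([431.8,  35.4]))]
```

View pics/w8.png

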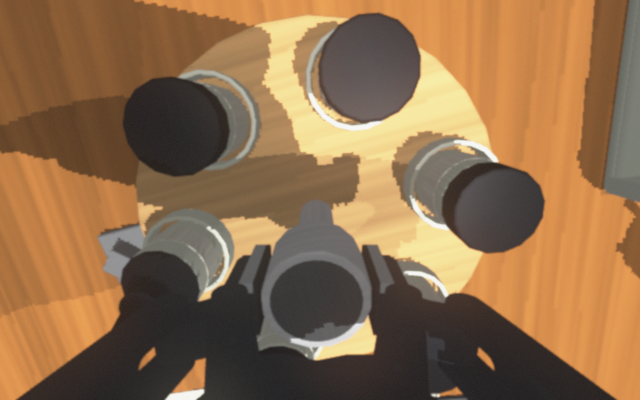

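```bash
python3 -c "
from cell import r
print(r.sign_off())"
```

```text
the job is handed in; nothing more can be done
None
```

I handed the job in at about 20 s with both spare pots standing in the empty pockets, the dropper bottle within about 1° of the pointer in the last wrist picture, and the knob still gripped at about 66 N; the hand-in returned no verdict.

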